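# Press the opener and the foil cutter back into their fitted case

## Task

Put the bottle opener and the foil cutter back into their own cutouts in the fitted case. Tuck the opener's blade under the steel plate at the end of its cutout, tail raised, then press each tool firmly past the spring cheeks until it lies flat, fully home on the cutout's floor. Do not ram the case, and leave the other things on the stove cover where they are.

Things in the scene. Friction and masses are not known exactly. Their poses are not given: they have to be found in the camera images.
- tray: Dark wooden case, fixed on the left of the stove cover, 216 (x) x 134 (y) x 26 mm high; origin under its centre, z up, x roughly away from the robot. In it lies a grey plastic insert, 170 x 116 mm, top 27 mm above the case's underside, with two cutouts 18 mm deep (floor 9 mm above the underside), sharp rims. The -x half of its -y side is solid, with a stopper 28 mm wide, 5 mm high on it.
- opener_side (a point): Fixed to the case: where the foot of the opener cutout's end wall (its -x end, under the steel plate) lies if the insert is mid-way. The insert sits stiffly up to 13 mm off mid-way along the case's x, either way; no pose tells how far: feel the end wall with the blade, or look. Both cutouts shift alike. Axes as the case's; the cutout's middle line.
- opener_tail (a point): Tail end of the opener, on the underside, 66.5 mm from its origin along +x; axes as the opener's. 109 mm from the cutout's end wall, two spring cheeks, 20 mm long, bulge 4 mm from its side walls (10 mm radius, fullest 7.5 mm above the floor). The handle stops on them with its underside about 9.5 mm above the floor; 9 to 20 N of pressing takes it past and friction holds it.
- opener_blade (a point): Tip of the opener's blade, on the underside, 66.5 mm from the opener's origin along -x; axes as the opener's. It goes under the steel plate, which covers the first 12 mm of the opener's cutout from its end wall, underside 13 mm above the floor, 5 mm thick. The cutout is 137 mm long: 22 mm wide for the first 22 mm, then 30 mm wide.
- opener: Bottle opener, 133 mm long, 120 g: wooden handle 109 long x 26 wide x 21 mm high, lower long edges rounded 5 mm, with a flat steel blade 24 long x 16 wide x 8 mm high at its -x end, level with the underside. Origin under the middle of the whole length, x towards the tail, z up. Home, it stands 3 mm above the insert. Lies on the right, blade roughly to the robot.
- cutter: Foil cutter, 60 g: wooden body 44 long x 26 wide x 21 mm high, lower long edges rounded 5 mm, steel neck 22 long x 14 wide, as high as the body, at its -x end. Origin under the middle of the wooden body, z up. It fits only with the neck to the case's -x end; home, it stands 3 mm above the insert. Lies on the right, nearer or farther than the opener.
- cutter_side (a point): Fixed to the case: where the middle of the foil cutter cutout's wide part, on its floor, lies if the insert is mid-way; it shifts along x with the insert as above. Wide part 48 (x) x 30 (y) mm about it, then a part 18 mm wide for the neck, to 47 mm from it along -x. Spring cheeks, 24 mm long, at both sides of it: the cutter stops about 9.5 mm above the floor; 9 to 20 N presses it past.
- cover: Light wooden stove cover over the burners, fixed and level, 570 (x) x 500 (y) x 45 mm, origin under its centre at the range top: the flat surface on which the case, the tools and the bystanders stand, 45 mm above the range top.
- pot_low: Bystander: low round lidded pot, 62 mm wide, 35 mm high, origin under its centre.
- striped_cup: Bystander: striped cup with a handle, 65 mm wide (88 with the handle), 50 mm high, origin under its centre.
- mill: Bystander: wooden pepper mill, 58 mm wide, 150 mm high, at the back, origin under its centre.
- jar_tall: Bystander: tall jar with a screw lid, 67 mm wide, 125 mm high, at the back, origin under its centre.
- shaker: Bystander: salt shaker, 44 mm wide, 90 mm high, at the back right, origin under its centre.

How it is judged:
By the outcome, as a careful person would: the job done as asked, in the order asked, and still so for the second after the job is handed in, with the robot touching nothing.
It also fails if it takes over 61 s, if anything falls off the work surface, if the arm or the gripper's body presses on something with over 40 N, if the wrist force passes 120 N, or if a joint passes its speed limit or range.

## Robot

A 7-joint arm with a two-finger parallel gripper is mounted at the origin on a cart in front of the work surface, level with it; the furniture and walls round the work are solid. World frame = base frame: x ahead of the robot, y to its left, z up, the work surface at z = 0. Lengths are in m, angles in rad, forces in N, time in s.
With the tool pointing down it reaches from about 0.4 to 0.85 m from the base axis. Payload 10.4 kg.
Tool frame: the origin (TCP) lies at the very end of the fingers, on their centre line; the grasp point (between the pads) lies 19 mm behind it; z points along the fingers, y is the line along which they close (so a half turn about z gives the same grasp; the last joint's range is limited). The gripper opens to 87 mm and grips with 3 to 60 N. Pads are 19 mm wide; open, the fingers measure 117 mm over their backs; the gripper's body (75 mm by 190 mm) begins 51 mm behind the grasp point.
Start: joints at [1.245, 0.332, -0.065, 1.46, 0.022, 1.35, -0.088], TCP at [0.186, -0.597, 0.223] pointing down, gripper open.
Joint ranges: [-2.6, 2.6], [-0.5, 2.12], [-1.47, 1.34], [0.16, 2.42], [-1.27, 4.41], [0.06, 2.06], [-2.6, 2.6]. Speed limits (rad/s): [2.22, 2.22, 2.79, 2.79, 3.14, 3.14, 3.14].

## Interface

Orientations are given as a unit quaternion [x, y, z, w].
In Python, from bench import r gives the robot as it stands.
- The arm moves only by the shell command python3 -m crank 'ROWS' [FORCE]. ROWS is JSON, a list that holds one entry, the list of rows, each a list of 5 numbers: the shift along the tool's x, y, z in mm, then the turn about the tool's z in degrees, then the opening, from -1 (shut) to 1 (fully open). A call has 1 to 20 rows; each row is the pose to reach, as a shift and turn from the pose commanded when the call began, along the tool's axes at that moment; what a row does not reach only later rows make up. A row lasts 1/10 s, in which the tool goes at most 50 mm and 8.59 degrees, less where a joint would pass 70% of its speed; a pose out of reach is approached as far as the arm can. A call with a gripper value outside its range is refused whole. The fingers move at their own pace and stop on an object; FORCE is the grip in N (left out, the last holds). Time passes only in rows, so rows that repeat a pose let the fingers close. It gives the time, the measured TCP pose, the force, the opening and the grip force at its end, in the units of the state.
- r.read_state(): the state, without advancing time (a new reading comes with each control period).
- r.camera(name): name is "scene" or "side" or "wrist"; returns a dict with "image" (384x512x3 uint8, red, green, blue), "vfov" (degrees; the focal length in pixels is half the picture's height over the tangent of half this angle, whatever the lens; pixels are square), "cx", "cy" (the principal point, pixels), "eye" and "attitude" of the camera in the world. Camera axes: x right, y down, z forward; pixel columns grow to the right and rows downward; lengths in m; the calibration is good to about 2 mm. The wrist camera is an equidistant fisheye: a pixel r from the principal point sees the ray r / f radians off the axis. A picture is of the moment at which its call begins. There is no depth.
- r.close_job(): hands the job in; it is judged then, once.
The state is a dict: "time": time; "joint_positions": joint angles; "joint_vel": joint speeds; "joint_torque": joint torques, N m; "ee_pos": TCP position; "eef_rot": TCP orientation; "ft_force": force on the tool from outside, world axes, zero at the start; "torque": the same for the moment, N m; "width": finger opening in m; "grip_force": force on a finger pad.
Only numpy, scipy, OpenCV 4.12 (cv2) and the standard library are available. Lean on these libraries where they do the work, as an engineer would, in place of code of your own. Each camera call takes 0.05 s, during which the arm holds its last target. There are 200 camera calls.

## Working session

There is one attempt and no reset: what is moved stays moved. The work goes in short steps, Python scripts to look and compute and a shell command to move; the robot and the scene stay as the last step left them, time stands still between calls to the robot, and variables do not carry over. Pictures are saved under pics/ and viewed, at most 10 in all, crops included, and the job is handed in when it is done.

```bash
ls; mkdir -p pics
cat > h.py <<'E'
import numpy as np, cv2
from scipy.spatial.transform import Rotation as R
from bench import r
def att(c):
    a=np.array(c["attitude"]); return a if a.shape==(3,3) else R.from_quat(a).as_matrix()
def ray(c,u,v,fish=False):
    H=c["image"].shape[0]; f=H/2/np.tan(np.radians(c["vfov"])/2)
    d=np.array([u-c["cx"],v-c["cy"]])
    if fish:
        n=np.hypot(*d); t=n/f; k=np.sin(t)/n if n>0 else 0
        l=np.array([d[0]*k,d[1]*k,np.cos(t)])
    else: l=np.array([d[0]/f,d[1]/f,1])
    return np.array(c["eye"]),att(c)@l
def onz(c,u,v,z,fish=False):
    e,d=ray(c,u,v,fish); return (e+d*(z-e[2])/d[2])
def proj(c,p,fish=False):
    H=c["image"].shape[0]; f=H/2/np.tan(np.radians(c["vfov"])/2)
    l=att(c).T@(np.array(p)-np.array(c["eye"]))
    if fish:
        n=np.hypot(l[0],l[1]); t=np.arctan2(n,l[2]); return c["cx"]+f*t*l[0]/n, c["cy"]+f*t*l[1]/n
    return c["cx"]+f*l[0]/l[2], c["cy"]+f*l[1]/l[2]
def save(n,img,s=1): cv2.imwrite("pics/"+n,cv2.resize(img[...,::-1],None,fx=s,fy=s,interpolation=cv2.INTER_CUBIC))
E
python3 - <<'E'
from h import *
import pickle
s=r.read_state(); print({k:np.round(v,3) for k,v in s.items()})
P=[]
cs={}
for n in("scene","side","wrist"):
    c=r.camera(n); cs[n]=c; P.append(c["image"]); print(n,c["vfov"],c["cx"],c["cy"],np.round(c["eye"],3),np.round(c["attitude"],3).tolist())
pickle.dump(cs,open("c0.pkl","wb"))
save("a.png",cs["scene"]["image"],1.5); save("b.png",cs["side"]["image"],1.5)
E
```

```text
pics
{'time': np.float64(0.0), 'joint_positions': array([ 1.245,  0.333, -0.065,  1.461,  0.022,  1.35 , -0.089]), 'joint_vel': array([ 0.   ,  0.   ,  0.   , -0.001, -0.001,  0.001, -0.001]), 'joint_torque': array([-2.0000e-03, -6.2326e+01,  2.3000e-02, -3.8990e+01, -6.2000e-02,
        4.0000e-02,  0.0000e+00]), 'ee_pos': array([ 0.186, -0.596,  0.222]), 'eef_rot': array([ 0.989,  0.151, -0.   , -0.001]), 'ft_force': array([-0.183,  0.154, -0.482]), 'torque': array([-0.001,  0.02 , -0.033]), 'grip_force': np.float64(0.0), 'width': np.float64(0.087)}
scene 53.8590332302398 254.5799309044958 194.06923794832173 [0.146 0.536 0.561] [-0.277, 0.844, -0.432, 0.156]
side 42.61014969066761 257.1875027948065 190.49341547614864 [0.218 0.977 0.508] [-0.155, 0.822, -0.541, 0.091]
wrist 65.70646984690485 256.98796460506134 185.70532632737098 [ 0.258 -0.574  0.384] [0.798, -0.586, -0.082, 0.11]
```

View pics/a.png

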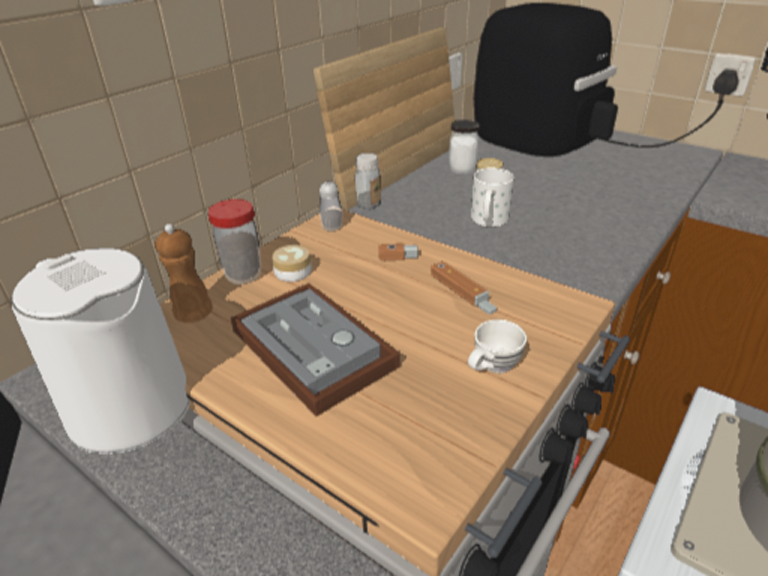

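View pics/b.png

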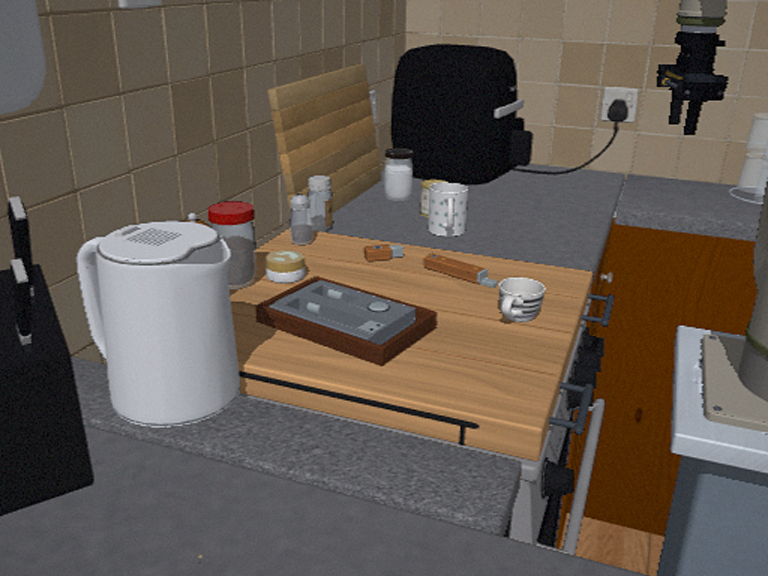

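The scene shows the case at (318,345), opener at (432,268)–(494,310), blade toward the robot, and cutter at (380–418,252), neck toward the robot (1.5x pixels). Both views see everything needed. Next I check the surface height and get rough poses.

Run:
```python
from h import *
import pickle
cs=pickle.load(open("c0.pkl","rb"));a=cs["scene"];b=cs["side"]
def tri(p,q):
    e1,d1=ray(a,*p);e2,d2=ray(b,*q)
    A=np.stack([d1,-d2],1);t=np.linalg.lstsq(A,e2-e1,rcond=None)[0]
    x,y=e1+d1*t[0],e2+d2*t[1];return np.round((x+y)/2,4),round(float(np.linalg.norm(x-y)),4)
def red(c):
    h=cv2.cvtColor(c["image"],cv2.COLOR_RGB2HSV);m=((h[...,0]<5)|(h[...,0]>174))&(h[...,1]>150)&(h[...,2]>90)
    n,l,s,ce=cv2.connectedComponentsWithStats(m.astype(np.uint8));i=1+np.argmax(s[1:,4]);return ce[i]
print("lid",tri(red(a),red(b)))
V=lambda u,v:(u/1.5,v/1.5)
for n,p,q in [("tray R",(400,355),(436,314)),("tray front",(318,400),(384,348)),("tray L",(233,322),(258,307)),("opener tail",(432,268),(425,258)),("blade tip",(494,306),(496,283)),("cut",(380,250),(365,251)),("neck",(418,253),(403,251))]:
    print(n,tri(V(*p),V(*q)),np.round(onz(a,*V(*p),.02),3),np.round(onz(a,*V(*p),.026),3))
```

```text
lid (array([0.8049, 0.0668, 0.1587]), 0.0093)
tray R (array([0.4721, 0.0859, 0.0648]), 0.0011) [0.501 0.046 0.02 ] [0.497 0.051 0.026]
tray front (array([0.5024, 0.2102, 0.0675]), 0.0002) [0.537 0.179 0.02 ] [0.533 0.183 0.026]
tray L (array([0.7047, 0.1681, 0.0675]), 0.0034) [0.756 0.134 0.02 ] [0.749 0.138 0.026]
opener tail (array([ 0.553 , -0.1152,  0.0631]), 0.0016) [ 0.587 -0.171  0.02 ] [ 0.582 -0.163  0.026]
blade tip (array([ 0.4304, -0.1   ,  0.0466]), 0.0034) [ 0.447 -0.134  0.02 ] [ 0.444 -0.127  0.026]
cut (array([ 0.6621, -0.1202,  0.057 ]), 0.0023) [ 0.698 -0.167  0.02 ] [ 0.692 -0.159  0.026]
neck (array([ 0.6042, -0.1511,  0.0553]), 0.0015) [ 0.635 -0.198  0.02 ] [ 0.63  -0.19   0.026]
```

```bash
cat >> h.py <<'E'
def go(x,y,z,yaw,s=None):
    """rows shift (mm, deg) from measured pose to TCP x,y,z with tool x at world yaw (deg)"""
    s=s or r.read_state(); M=R.from_quat(s["eef_rot"]).as_matrix()
    d=M.T@(np.array([x,y,z])-s["ee_pos"])*1000
    y0=np.degrees(np.arctan2(M[1,0],M[0,0])); print("shift",np.round(d,1),"turn",round((y0-yaw+180)%360-180,1),"yaw0",round(y0,2))
E
python3 - <<'E'
from h import *
import pickle
c=pickle.load(open("c0.pkl","rb"))["wrist"]; M=att(c); T=R.from_quat(r.read_state()["eef_rot"]).as_matrix()
print("cam z in tool",np.round(T.T@M,3)); print("eye in tool",T.T@(c["eye"]-r.read_state()["ee_pos"]))
go(.47,-.11,.22,-7)
E
```

```text
cam z in tool [[ 0.001 -0.962 -0.272]
 [ 1.     0.001 -0.001]
 [ 0.001 -0.272  0.962]]
eye in tool [ 0.07459051  0.00027913 -0.16234174]
shift [ 415.8 -379.5    2.3] turn 24.4 yaw0 17.35
```

```bash
python3 -m crank '[[[450,-380,0,12,1],[450,-380,0,24,1],[450,-380,0,24,1],[450,-380,0,24,1],[450,-380,0,24,1],[450,-380,0,24,1],[450,-380,0,24,1],[450,-380,0,24,1],[450,-380,0,24,1],[450,-380,0,24,1],[450,-380,0,24,1],[450,-380,0,24,1],[450,-380,0,24,1],[450,-380,0,24,1],[450,-380,0,24,1],[450,-380,0,24,1],[450,-380,0,24,1],[450,-380,0,24,1]]]'
python3 - <<'E'
from h import *
import pickle
c=r.camera("wrist");pickle.dump(c,open("c1.pkl","wb"));save("c.png",c["image"],1.5)
go(.53,.14,.24,-12)
E
```

```text
time: 1.95
ee_pos: [0.5024, -0.1003, 0.2226]
eef_rot: [0.998, -0.059, 0.0, 0.0]
ft_force: [0.7, 0.8, 0.5]
width: 0.087
grip_force: 0.0
shift [  -0.7 -241.7  -17.4] turn 5.3 yaw0 -6.7
```

View pics/c.png

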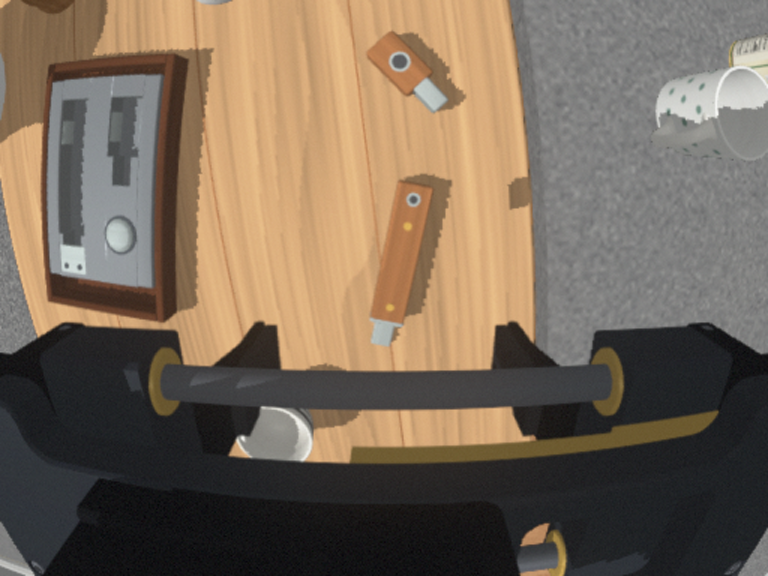

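The wrist view shows everything (1.5x pixels): opener from tail (418,184) to blade tip (381,345), cutter body at (400,62) with its neck to (439,105), and the case at (48–187, 55–320) with its steel plate at (73,260).

Run:
```python
from h import *
import pickle
c=pickle.load(open("c1.pkl","rb"))
I=c["image"];h=cv2.cvtColor(I,cv2.COLOR_RGB2HSV)
P=lambda u,v,z:onz(c,u/1.5,v/1.5,z,True)[:2]
def seg(n,p,q,zp,zq):
    a,b=P(*p,zp),P(*q,zq);d=b-a;print(n,np.round(a,4),np.round(b,4),"len",round(np.hypot(*d),4),"yaw",round(np.degrees(np.arctan2(d[1],d[0])),1),"mid",np.round((a+b)/2,4))
seg("handle top",(385,320),(418,184),.066,.066)
seg("bladetip->tail",(381,345),(418,184),.053,.066)
seg("cut neck tip->body end",(439.5,105),(379,45),.066,.066)
seg("cut body width",(391,32),(367,58),.066,.066)
seg("case R side",(165,320),(187,55),.071,.071)
seg("case L side",(47,300),(47,68),.071,.071)
seg("case near end",(47,300),(165,320),.071,.071)
seg("insert R edge",(152,288),(158,75),.072,.072)
seg("plate near edge/far edge left",(62,274),(62,247),.072,.072)
x0,y0,x1,y1=10,40,230,340
save("d.png",I[25:225,15:145],4)
x=I[10:85,225:315]
```

```text
handle top [ 0.4542 -0.0944] [ 0.5538 -0.1297] len 0.1057 yaw -19.6 mid [ 0.504  -0.1121]
bladetip->tail [ 0.4279 -0.088 ] [ 0.5538 -0.1297] len 0.1327 yaw -18.3 mid [ 0.4908 -0.1089]
cut neck tip->body end [ 0.6089 -0.1512] [ 0.6574 -0.1139] len 0.0612 yaw 37.5 mid [ 0.6331 -0.1326]
cut body width [ 0.6663 -0.1235] [ 0.6487 -0.1044] len 0.026 yaw 132.7 mid [ 0.6575 -0.114 ]
case R side [0.4742 0.0859] [0.6765 0.0274] len 0.2106 yaw -16.1 mid [0.5753 0.0567]
case L side [0.5043 0.217 ] [0.7089 0.1684] len 0.2103 yaw -13.4 mid [0.6066 0.1927]
case near end [0.5043 0.217 ] [0.4742 0.0859] len 0.1345 yaw -103.0 mid [0.4893 0.1515]
insert R edge [0.5027 0.09  ] [0.667 0.053] len 0.1684 yaw -12.7 mid [0.5848 0.0715]
plate near edge/far edge left [0.5262 0.1864] [0.5498 0.1783] len 0.025 yaw -18.9 mid [0.538  0.1823]
```

View pics/d.png

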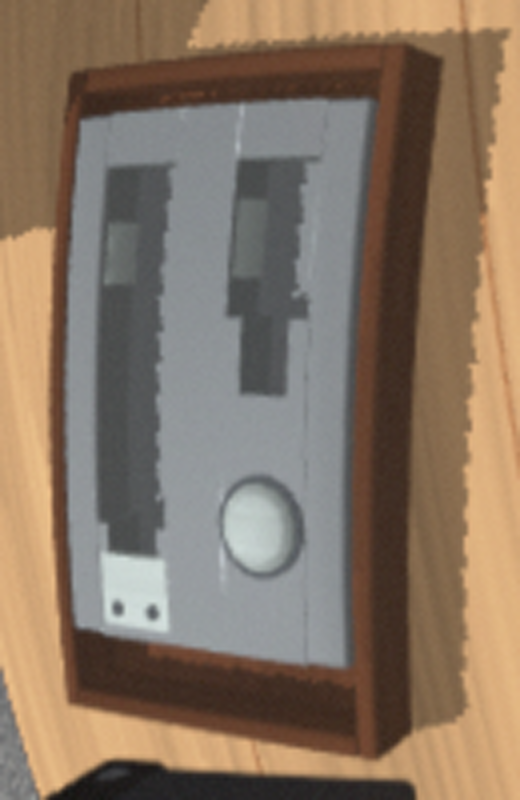

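```bash
python3 -m crank '[[[25,-240,20,6,1],[25,-240,20,6,1],[25,-240,20,6,1],[25,-240,20,6,1],[25,-240,20,6,1],[25,-240,20,6,1],[25,-240,20,6,1],[25,-240,20,6,1],[25,-240,20,6,1]]]'
python3 - <<'E'
from h import *
import pickle
c=r.camera("wrist");pickle.dump(c,open("c2.pkl","wb"));save("e.png",c["image"][0:300,80:420],2)
E
```

```text
time: 2.9
ee_pos: [0.5555, 0.1341, 0.2026]
eef_rot: [0.994, -0.111, 0.0, 0.0]
ft_force: [0.0, -0.2, -0.2]
width: 0.0869
grip_force: 0.0
```

View pics/e.png

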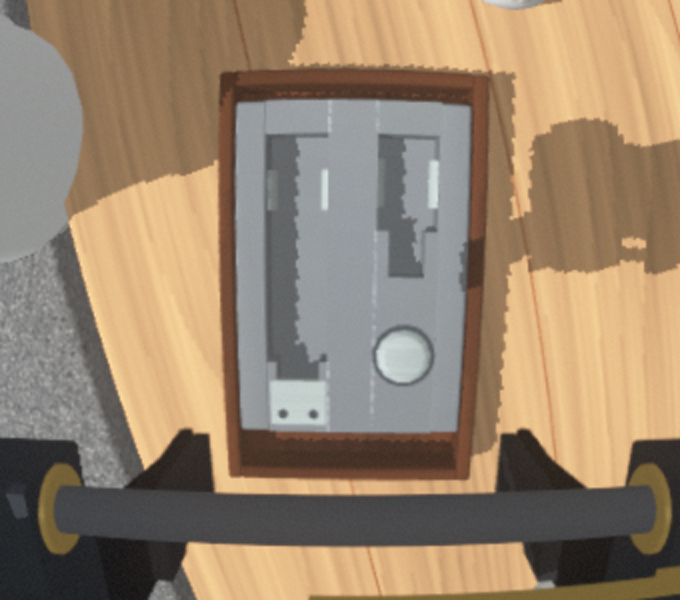

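The close view shows (2x crop pixels) the opener cutout's far end at (298,135), the steel plate's mouth at (298,380), and the cutter cutout spanning (379–440, 135–231), with its neck slot ending at v=277.

Run:
```python
from h import *
import pickle
c=pickle.load(open("c2.pkl","rb"))
P=lambda u,v,z=.072:onz(c,80+u/2,v/2,z,True)[:2]
def seg(n,p,q,z=.072):
    a,b=P(*p,z),P(*q,z);d=b-a;print(n,np.round(a,4),np.round(b,4),"len",round(np.hypot(*d),4),"yaw",round(np.degrees(np.arctan2(d[1],d[0])),1),"mid",np.round((a+b)/2,4))
seg("opener plate mouth->far",(298.5,380),(298,135))   # expect 125
seg("opener step->far",(297,361),(298,135))   # expect 115
seg("cutter wide near->far",(408,231),(409,135)) # expect 48
seg("cutter neck end->far",(406,277),(409,135)) # expect 71
seg("insert L",(243,429),(237,101));seg("insert R",(460,433),(470,102)) #170
seg("case L",(230,477),(221,74),.071);seg("case R",(468,478),(489,76),.071)
seg("cut width",(379,135),(440,135)); seg("op width",(267,135),(328,135))
go(.528,-.121,.10,-18.5)
```

```text
opener plate mouth->far [0.5493 0.1648] [0.6697 0.136 ] len 0.1238 yaw -13.4 mid [0.6095 0.1504]
opener step->far [0.5593 0.163 ] [0.6697 0.136 ] len 0.1137 yaw -13.7 mid [0.6145 0.1495]
cutter wide near->far [0.6114 0.0942] [0.6578 0.0835] len 0.0477 yaw -13.0 mid [0.6346 0.0889]
cutter neck end->far [0.5892 0.1   ] [0.6578 0.0835] len 0.0706 yaw -13.5 mid [0.6235 0.0917]
insert L [0.5294 0.2008] [0.6944 0.1614] len 0.1697 yaw -13.4 mid [0.6119 0.1811]
insert R [0.5015 0.088 ] [0.6687 0.0501] len 0.1714 yaw -12.8 mid [0.5851 0.0691]
case L [0.5029 0.2166] [0.7108 0.1663] len 0.2139 yaw -13.6 mid [0.6069 0.1915]
case R [0.4733 0.0878] [0.6806 0.0372] len 0.2134 yaw -13.7 mid [0.5769 0.0625]
cut width [0.6608 0.0978] [0.6549 0.0686] len 0.0298 yaw -101.3 mid [0.6578 0.0832]
op width [0.6735 0.1508] [0.6662 0.1219] len 0.0298 yaw -104.2 mid [0.6699 0.1363]
shift [ 29.6 255.  102.9] turn 5.7 yaw0 -12.78
```

```bash
python3 -m crank '[[[25,254,60,5.7,1],[25,254,60,5.7,1],[25,254,60,5.7,1],[25,254,60,5.7,1],[25,254,60,5.7,1],[25,254,60,5.7,1],[25,254,60,5.7,1],[25,254,100,5.7,1],[25,254,130,5.7,1],[25,254,130,5.7,1]]]' 20
python3 - <<'E'
from h import *
go(.5227,-.1197,.055,-18.5)
E
```

```text
time: 3.95
ee_pos: [0.5219, -0.1153, 0.0696]
eef_rot: [0.987, -0.158, -0.003, -0.001]
ft_force: [-1.4, -0.3, -0.0]
width: 0.0871
grip_force: 0.0
shift [ 2.2  3.9 14.6] turn 0.3 yaw0 -18.24
```

```bash
python3 -m crank '[[[2,4,15,0.3,1],[2,4,15,0.3,1],[2,4,15,0.3,0],[2,4,15,0.3,-1],[2,4,15,0.3,-1],[2,4,15,0.3,-1],[2,4,15,0.3,-1]]]' 4
python3 - <<'E'
from h import *
s=r.read_state();print(s["width"],s["grip_force"],s["ee_pos"])
E
```

```text
time: 4.65
ee_pos: [0.5248, -0.122, 0.0578]
eef_rot: [0.987, -0.162, 0.0, 0.0]
ft_force: [0.1, 0.2, -0.0]
width: 0.0548
grip_force: 0.0
0.05482636286037088 0.0 [ 0.52477871 -0.12196061  0.0578279 ]
```

```bash
python3 -m crank '[[[0,0,2,0,-1],[0,0,2,0,-1],[0,0,2,0,-1],[0,0,2,0,-1],[0,0,2,0,-1],[0,0,2,0,-1]]]' 4
```

```text
time: 5.25
ee_pos: [0.5246, -0.1219, 0.0555]
eef_rot: [0.987, -0.162, 0.0, 0.0]
ft_force: [-0.9, 1.0, -0.6]
width: 0.0263
grip_force: 4.0
```

```bash
python3 -m crank '[[[0,0,-6,0,-1],[-1,0,-12,0,-1],[-2,0,-18,0,-1],[-3,0,-25,0,-1],[-3,0,-25,0,-1]]]' 4
python3 - <<'E'
from h import *
import pickle
a=r.camera("scene");c=r.camera("wrist");pickle.dump((a,c),open("c3.pkl","wb"))
u,v=map(int,proj(a,[.49,-.11,.07])); A=a["image"][v-60:v+60,u-80:u+80]; print(u,v)
save("f.png",A,4)
E
```

```text
time: 5.75
ee_pos: [0.5224, -0.1211, 0.0819]
eef_rot: [0.987, -0.162, 0.001, 0.0]
ft_force: [1.5, -0.4, -0.1]
width: 0.026
grip_force: 4.0
309 185
```

View pics/f.png

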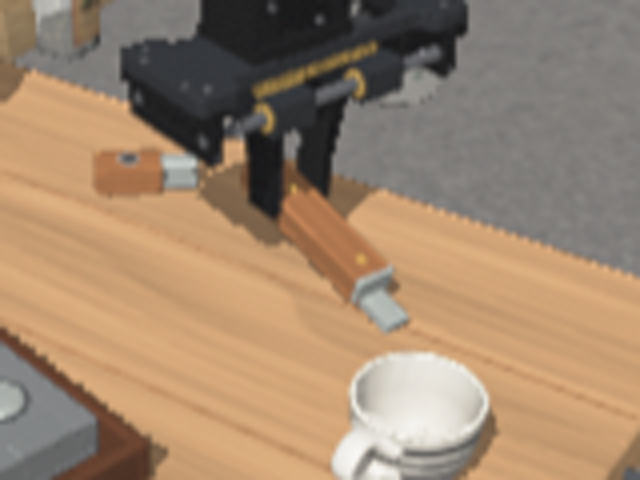

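The opener pitches tail-up, its tip resting on the cover at crop pixel (390,329). Tighten, lift, measure the tilt.

```bash
python3 -m crank '[[[0,0,0,0,-1],[0,0,0,0,-1],[0,0,-30,0,-1],[0,0,-70,0,-1],[0,0,-70,0,-1],[0,0,-70,0,-1]]]' 40
cat >> h.py <<'E'
def plane(c,u,v):
    "hit of the pixel ray with vertical plane through TCP and tool x; gives along-x (mm) and z rel TCP (mm)"
    s=r.read_state();M=R.from_quat(s["eef_rot"]).as_matrix();e,d=ray(c,u,v);n=M[:,1]
    p=e+d*(n@(s["ee_pos"]-e))/(n@d);q=p-s["ee_pos"];return M[:,0]@q*1000,q[2]*1000
E
python3 - <<'E'
from h import *
a=r.camera("scene");s=r.read_state();M=R.from_quat(s["eef_rot"]).as_matrix()
m=s["ee_pos"]-M[:,0]*.05-[0,0,.02]
u,v=map(int,proj(a,m)); print(u-80,v-60); save("g.png",a["image"][v-60:v+60,u-80:u+80],4)
W=np.array([.5365,.168]);ux=np.array([.9724,-.2334]);g=W+.117*ux;go(g[0],g[1],.14,-13.5)
E
```

```text
time: 6.45
ee_pos: [0.522, -0.1211, 0.1508]
eef_rot: [0.987, -0.162, 0.0, 0.0]
ft_force: [-1.3, 0.4, -2.7]
width: 0.0254
grip_force: 40.0
236 106
shift [  38.5 -289.2    9.7] turn -5.2 yaw0 -18.66
```

View pics/g.png

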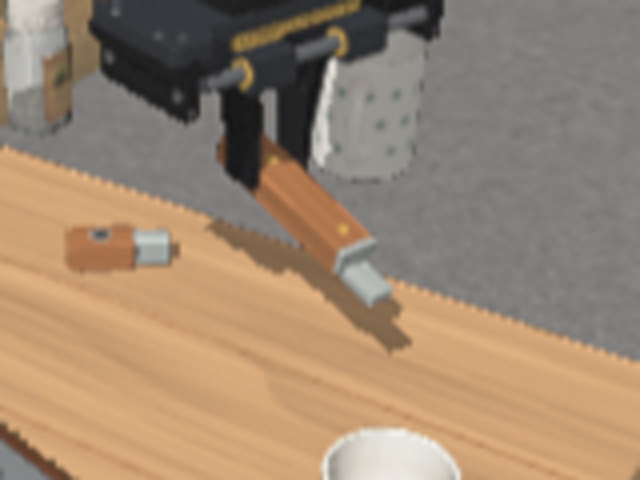

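Run:
```python
from h import *
s=r.read_state()
a=r.camera("scene")
for n,u,v in[("blade tip top",377,290),("blade tip bottom",379,300),("handle front top",355,243),("dot1",344,229),("dot2",275,160)]:
    print(n,np.round(plane(a,236+u/4,106+v/4),1))
```

```text
blade tip top [-93.8 -28.6]
blade tip bottom [-96.  -33.8]
handle front top [-74.6  -8.9]
dot1 [-65.5  -4.6]
dot2 [-7.9 12.2]
```

```bash
python3 -m crank '[[[34,-289,0,-5.2,-1],[34,-289,0,-5.2,-1],[34,-289,0,-5.2,-1],[34,-289,0,-5.2,-1],[34,-289,0,-5.2,-1],[34,-289,0,-5.2,-1],[34,-289,0,-5.2,-1],[34,-289,10,-5.2,-1],[34,-289,10,-5.2,-1],[34,-289,10,-5.2,-1]]]'
python3 - <<'E'
from h import *
a=r.camera("scene");W=np.array([.5365,.168]);ux=np.array([.9724,-.2334]);g=W+.113*ux;go(g[0],g[1],.140,-13.5)
u,v=map(int,proj(a,[*(W+.03*ux),.09])); print(u-70,v-55); save("i.png",a["image"][v-55:v+55,u-70:u+70],5)
E
```

```text
time: 7.55
ee_pos: [0.646, 0.14, 0.1394]
eef_rot: [0.993, -0.118, -0.001, 0.001]
ft_force: [0.4, 0.2, -1.4]
width: 0.0254
grip_force: 40.0
shift [-0.2 -1.3  0. ] turn -0.1 yaw0 -13.56
133 173
```

View pics/i.png

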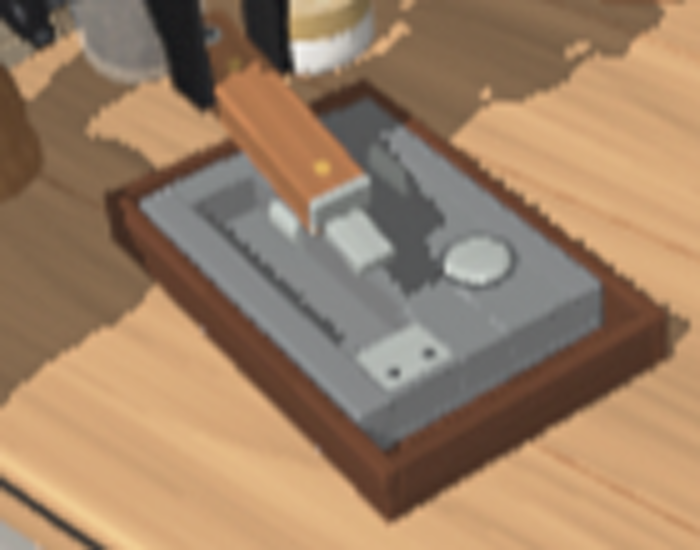

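Run:
```python
from h import *
a=r.camera("scene");b=r.camera("side")
print(onz(a,133+388/5,173+340/5,.072))
for u,v in((375,250),(378,262)): print(np.round(plane(a,133+u/5,173+v/5),1))
# lateral: triangulate blade steel? project expected tip in both views
```

```text
[0.54673681 0.16504955 0.072     ]
[-101.1  -25.2]
[-102.2  -30.3]
```

```bash
python3 -m crank '[[[0,-1.3,10,0,-1],[0,-1.3,20,0,-1],[0,-1.3,30,0,-1],[0,-1.3,38,0,-1],[0,-1.3,42,0,-1],[0,-1.3,44,0,-1],[0,-1.3,44,0,-1]]]'
```

```text
time: 8.4
ee_pos: [0.6467, 0.1433, 0.0964]
eef_rot: [0.993, -0.117, -0.0, 0.0]
ft_force: [-0.8, 0.6, -2.2]
width: 0.0255
grip_force: 40.0
```

```bash
python3 -m crank '[[[0,0,1,0,-1],[0,0,2,0,-1],[0,0,3,0,-1],[0,0,3,0,-1]]]'
```

```text
time: 8.8
ee_pos: [0.6467, 0.1432, 0.0935]
eef_rot: [0.993, -0.117, 0.0, 0.0]
ft_force: [-0.1, -0.1, -1.3]
width: 0.0256
grip_force: 40.0
```

```bash
python3 -m crank '[[[0,1.5,0,0,-1],[0,1.5,1,0,-1],[0,1.5,2,0,-1],[0,1.5,2,0,-1]]]'; python3 -m crank '[[[0,0,1,0,-1],[0,0,2,0,-1],[0,0,2,0,-1]]]'
```

```text
time: 9.2
ee_pos: [0.6463, 0.1418, 0.0913]
eef_rot: [0.993, -0.117, -0.0, 0.0]
ft_force: [-0.5, -0.0, -1.4]
width: 0.0256
grip_force: 40.0
time: 9.5
ee_pos: [0.6466, 0.1418, 0.0897]
eef_rot: [0.993, -0.117, 0.0, -0.0]
ft_force: [1.1, -0.2, -0.8]
width: 0.0256
grip_force: 40.0
```

```bash
python3 -m crank '[[[0,0,1,0,-1],[0,0,2,0,-1],[0,0,2,0,-1]]]'; python3 -m crank '[[[0,0,1,0,-1],[0,0,2,0,-1],[0,0,2,0,-1]]]'
python3 - <<'E'
from h import *
a=r.camera("scene");W=np.array([.5365,.168]);ux=np.array([.9724,-.2334])
u,v=map(int,proj(a,[*(W+.03*ux),.07])); print(u-50,v-40); save("j.png",a["image"][v-40:v+40,u-50:u+50],7)
E
```

```text
time: 9.8
ee_pos: [0.647, 0.1417, 0.088]
eef_rot: [0.993, -0.117, 0.001, -0.0]
ft_force: [2.4, -0.7, 3.1]
width: 0.0253
grip_force: 40.0
time: 10.1
ee_pos: [0.6466, 0.1418, 0.0856]
eef_rot: [0.993, -0.117, 0.0, -0.0]
ft_force: [3.5, -0.6, 4.7]
width: 0.0257
grip_force: 40.0
154 196
```

View pics/j.png

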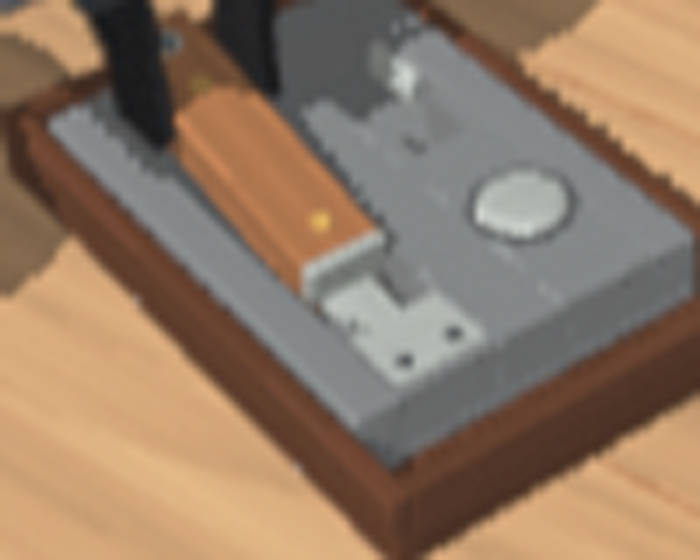

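The blade sits on the cutout floor just short of the plate (crop pixel (350,310)), handle lined up with the cutout. I ease off and slide it under the plate.

```bash
python3 -m crank '[[[0,0,-2,0,-1],[-3,0,-2,0,-1],[-6,0,-2,0,-1],[-9,0,-2,0,-1],[-12,0,-2,0,-1],[-12,0,-2,0,-1]]]'; python3 -m crank '[[[-1.5,0,0,0,-1],[-3,0,0,0,-1],[-3,0,0,0,-1]]]'
```

```text
time: 10.75
ee_pos: [0.6339, 0.1448, 0.0873]
eef_rot: [0.993, -0.117, -0.0, 0.0]
ft_force: [-0.1, -0.6, 0.2]
width: 0.0255
grip_force: 40.0
time: 11.05
ee_pos: [0.6331, 0.1448, 0.0882]
eef_rot: [0.993, -0.117, 0.001, -0.0]
ft_force: [5.1, -0.5, 1.8]
width: 0.0251
grip_force: 40.0
```

```bash
python3 -m crank '[[[1,0,0,0,-1],[1,0,0,0,-1],[1.5,0,3,0,-1],[2.5,0,6,0,-1],[3,0,9,0,-1],[3,0,11,0,-1],[3,0,11,0,-1]]]' 6
```

```text
time: 11.75
ee_pos: [0.6351, 0.1444, 0.0762]
eef_rot: [0.993, -0.117, 0.0, -0.0]
ft_force: [4.3, -1.3, 0.6]
width: 0.0258
grip_force: 6.0
```

```bash
python3 -m crank '[[[0,0,0,0,-0.1],[0,0,0,0,-0.1],[0,0,0,0,-0.1],[0,0,-20,0,-0.1],[0,0,-60,0,-0.1],[0,0,-100,0,-0.3],[0,0,-100,0,-0.6],[0,0,-100,0,-1]]]' 10
python3 - <<'E'
from h import *
a=r.camera("wrist");b=r.camera("side")
A=cv2.resize(a["image"][60:300,120:440],None,fx=2,fy=2); print(r.read_state()["ee_pos"])
import pickle;pickle.dump((a,b),open("c4.pkl","wb"))
b2=b["image"];u,v=map(int,proj(b,[.6,.14,.07]));print(u,v)
B=cv2.resize(b2[v-40:v+30,u-60:u+60],(160,93))
save("k.png",A)
E
```

```text
time: 12.55
ee_pos: [0.6348, 0.1449, 0.1772]
eef_rot: [0.993, -0.117, 0.001, -0.0]
ft_force: [0.9, 0.1, -0.2]
width: 0.0223
grip_force: 0.0
[0.63394686 0.14436014 0.1752044 ]
223 207
```

View pics/k.png

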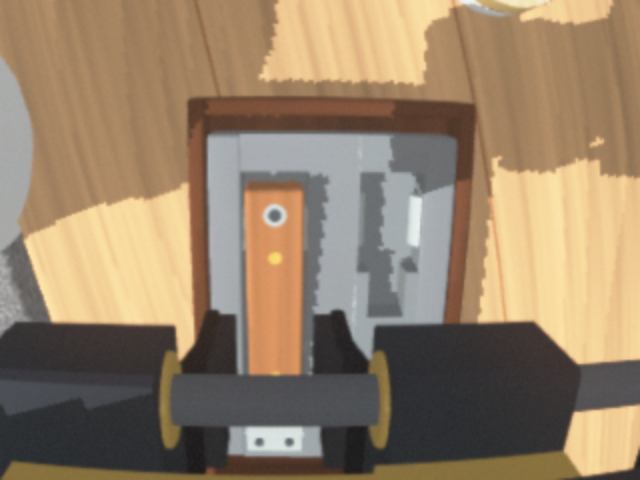

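The opener lies squarely in its cutout, tail on the cheeks (handle centreline at crop u≈273), blade under the plate. I press it home with closed fingers.

```bash
python3 -m crank '[[[8,0,40,0,-1],[8,0,80,0,-1],[8,0,87,0,-1],[8,0,87,0,-1],[8,0,87,0,-1]]]' 20; python3 -m crank '[[[0,0,2,0,-1],[0,0,4,0,-1],[0,0,5,0,-1],[0,0,5,0,-1]]]'
```

```text
time: 13.15
ee_pos: [0.6429, 0.1432, 0.0909]
eef_rot: [0.993, -0.117, 0.0, -0.0]
ft_force: [0.6, 0.7, 0.2]
width: 0.0006
grip_force: 0.0
time: 13.55
ee_pos: [0.6425, 0.1426, 0.0847]
eef_rot: [0.993, -0.117, 0.0, 0.0]
ft_force: [-0.1, -0.2, -0.7]
width: 0.0003
grip_force: 0.0
```

```bash
python3 -m crank '[[[0,0,1,0,-1],[0,0,2,0,-1],[0,0,3,0,-1],[0,0,3,0,-1]]]'; python3 -m crank '[[[0,0,1.5,0,-1],[0,0,3,0,-1],[0,0,3,0,-1]]]'
```

```text
time: 13.95
ee_pos: [0.6431, 0.1428, 0.0823]
eef_rot: [0.993, -0.117, 0.001, -0.0]
ft_force: [-0.6, 0.0, 5.1]
width: 0.0002
grip_force: 2.4
time: 14.25
ee_pos: [0.6436, 0.1427, 0.0797]
eef_rot: [0.993, -0.117, 0.001, -0.0]
ft_force: [1.2, -0.5, 6.2]
width: 0.0007
grip_force: 3.0
```

```bash
python3 -m crank '[[[0,0,1.5,0,-1],[0,0,3,0,-1],[0,0,3,0,-1]]]'; python3 -m crank '[[[0,0,1,0,-1],[0,0,2,0,-1],[0,0,2,0,-1]]]'; python3 -m crank '[[[0,0,1,0,-1],[0,0,2,0,-1],[0,0,2,0,-1]]]'
```

```text
time: 14.55
ee_pos: [0.6439, 0.1426, 0.0767]
eef_rot: [0.993, -0.117, 0.002, -0.0]
ft_force: [2.9, -0.4, 4.6]
width: 0.0006
grip_force: 2.5
time: 14.85
ee_pos: [0.644, 0.1427, 0.0755]
eef_rot: [0.993, -0.117, 0.002, -0.0]
ft_force: [0.6, -1.6, 10.8]
width: 0.0004
grip_force: 5.5
time: 15.15
ee_pos: [0.6441, 0.1428, 0.0753]
eef_rot: [0.993, -0.117, 0.002, -0.0]
ft_force: [-6.9, -3.9, 25.6]
width: 0.0004
grip_force: 12.9
```

```bash
python3 -m crank '[[[0,0,-8,0,-1],[-20,0,-12,0,-1],[-50,0,-12,0,-1],[-62,0,-8,0,-1],[-62,0,-4,0,-1],[-62,0,-3,0,-1],[-62,0,-3,0,-1]]]'; python3 -m crank '[[[0,0,1.5,0,-1],[0,0,3,0,-1],[0,0,4,0,-1],[0,0,4,0,-1]]]'
```

```text
time: 15.85
ee_pos: [0.581, 0.1579, 0.0754]
eef_rot: [0.993, -0.117, -0.001, 0.0]
ft_force: [-14.6, 1.2, 18.4]
width: 0.0004
grip_force: 9.2
time: 16.25
ee_pos: [0.5812, 0.158, 0.0751]
eef_rot: [0.993, -0.117, -0.001, 0.001]
ft_force: [-31.0, -5.7, 53.7]
width: 0.0001
grip_force: 27.2
```

```bash
python3 -m crank '[[[0,0,-40,0,-1],[0,0,-90,0,0],[0,0,-125,0,1],[0,0,-125,0,1],[0,0,-125,0,1]]]'
python3 - <<'E'
from h import *
go(.60,-.16,.20,40)
E
```

```text
time: 16.75
ee_pos: [0.5832, 0.1567, 0.1958]
eef_rot: [0.993, -0.118, 0.001, -0.0]
ft_force: [-1.0, -0.1, -0.4]
width: 0.0244
grip_force: 0.0
shift [ 90.3 304.   -4.2] turn -53.5 yaw0 -13.5
```

```bash
python3 -m crank '[[[90,304,0,-53.5,1],[90,304,0,-53.5,1],[90,304,0,-53.5,1],[90,304,0,-53.5,1],[90,304,0,-53.5,1],[90,304,0,-53.5,1],[90,304,0,-53.5,1],[90,304,0,-53.5,1],[90,304,0,-53.5,1],[90,304,0,-53.5,1],[90,304,0,-53.5,1]]]'
python3 - <<'E'
from h import *
c=r.camera("wrist");I=c["image"];h=cv2.cvtColor(I,cv2.COLOR_RGB2HSV)
o=proj(c,[.64,-.127,.066],True);print("expect",np.round(o))
u,v=map(int,o);print(h[v-2:v+3:2,u-2:u+3:2].reshape(-1,3).tolist()); print("cover",h[v,u+70],h[v,u-70])
save("l.png",I)
g=(h[...,0]<13)&(h[...,1]>110)&(h[...,2]>80)
n,l,st,ce=cv2.connectedComponentsWithStats(g.astype(np.uint8))
for i in range(1,n):
    if st[i,4]>300: print(st[i],ce[i])
E
```

```text
time: 17.85
ee_pos: [0.5991, -0.1578, 0.1952]
eef_rot: [0.939, 0.343, -0.0, -0.0]
ft_force: [-0.1, -0.0, 0.5]
width: 0.087
grip_force: 0.0
expect [260. 128.]
[[90, 7, 116], [90, 3, 83], [90, 3, 83], [83, 7, 138], [165, 6, 85], [90, 3, 80], [38, 6, 165], [80, 6, 119], [75, 6, 91]]
cover [ 15 109 198] [ 15 112 195]
[  0   0 157 130 941] [74.39213603 68.07545165]
```

Run:
```python
from h import *
I=cv2.imread("pics/l.png");h=cv2.cvtColor(I,cv2.COLOR_BGR2HSV).astype(int)
for v in range(90,190,5): print(v,[tuple(h[v,u]) if 0 else ' '.join(map(str,h[v,u])) for u in range(235,290,9)])
```

```text
90 ['15 113 219', '16 113 208', '15 112 185', '15 109 190', '16 114 197', '15 109 195', '15 110 190']
95 ['16 110 206', '15 113 205', '16 112 185', '15 110 200', '14 112 180', '16 111 200', '15 112 189']
100 ['16 111 206', '15 111 193', '15 110 188', '15 109 201', '16 109 194', '15 112 189', '16 111 200']
105 ['16 112 209', '15 110 185', '13 143 170', '13 145 167', '13 143 159', '15 110 186', '15 112 187']
110 ['15 115 198', '16 111 186', '13 146 171', '12 145 165', '13 143 157', '15 112 125', '15 112 195']
115 ['15 109 180', '15 108 198', '13 147 170', '13 146 168', '13 144 156', '16 107 124', '15 110 153']
120 ['15 110 183', '16 111 199', '13 149 171', '90 3 94', '13 144 152', '15 109 122', '15 105 150']
125 ['15 110 195', '16 110 192', '13 138 170', '150 9 83', '13 134 148', '15 111 124', '15 112 175']
130 ['16 109 198', '15 109 187', '13 146 171', '90 8 122', '13 145 148', '16 106 120', '16 110 183']
135 ['16 110 193', '15 110 199', '13 143 171', '13 145 169', '13 143 148', '15 107 126', '16 109 191']
140 ['16 113 183', '16 111 202', '13 143 171', '13 141 170', '13 141 145', '15 
[... 241 characters left out ...]
183', '16 111 195', '15 62 185', '77 10 172', '16 107 124', '15 108 134', '15 110 216']
160 ['15 110 194', '15 111 195', '19 39 177', '70 9 170', '16 106 120', '15 108 168', '15 110 201']
165 ['15 110 195', '15 112 192', '22 28 175', '73 11 166', '16 104 125', '15 111 183', '15 109 196']
170 ['15 111 195', '15 112 192', '16 112 194', '16 111 188', '15 107 129', '16 109 150', '15 110 199']
175 ['16 111 190', '16 113 191', '15 110 190', '15 109 196', '16 109 218', '15 108 198', '15 109 201']
180 ['16 113 190', '15 112 201', '16 111 191', '16 108 204', '15 111 205', '15 111 198', '15 110 200']
185 ['15 110 192', '15 110 185', '16 112 194', '15 111 218', '16 110 197', '15 108 200', '15 111 193']
```

Run:
```python
from h import *
c=r.camera("wrist");I=c["image"];h=cv2.cvtColor(I,cv2.COLOR_RGB2HSV)
for lo in(0,160):
    g=(h[...,0]<15)&(h[...,1]>128)&(h[...,2]>lo);g[:90]=0;g[180:]=0;g[:,:220]=0;g[:,310:]=0
    k=max(cv2.findContours(g.astype(np.uint8),0,1)[0],key=cv2.contourArea)[:,0]
    p=np.array([onz(c,u,v,.066,True)[:2] for u,v in k],np.float32)
    (m,wh,an)=cv2.minAreaRect(p*1000);print(np.round(m,1),np.round(wh,1),an)
g=(h[...,1]<60)&(h[...,2]>140);g[:147]=0;g[180:]=0;g[:,:225]=0;g[:,300:]=0
n=np.argwhere(g);mm=n.mean(0);print("neck",np.round(onz(c,mm[1],mm[0],.066,True),4),len(n))
```

```text
[ 643.9 -126.5] [42.7 25.5] 36.526798248291016
[ 642.6 -123.9] [41.8 19.8] 36.334251403808594
neck [ 0.6174 -0.1455  0.066 ] 267
```

Run:
```python
from h import *
go(.6439,-.1265,.057,36.3)
```

```text
shift [ 54.7   4.6 138.5] turn 3.8 yaw0 40.14
```

```bash
python3 -m crank '[[[54,4,40,3.8,1],[54.5,4.5,90,3.8,1],[54.5,4.5,120,3.8,1],[54.5,4.5,132,3.8,1],[54.5,4.5,138,3.8,1],[54.5,4.5,138,3.8,1]]]' 25
python3 - <<'E'
from h import *
go(.6439,-.1265,.057,36.3)
E
```

```text
time: 18.55
ee_pos: [0.6442, -0.1282, 0.0588]
eef_rot: [0.95, 0.311, 0.001, 0.0]
ft_force: [1.2, -0.1, 0.7]
width: 0.0873
grip_force: 0.0
shift [ 0.8 -1.5  1.8] turn -0.1 yaw0 36.23
```

```bash
python3 -m crank '[[[0.5,-1,1,0,0],[0.5,-1,1,0,-1],[0.5,-1,1,0,-1],[0.5,-1,1,0,-1],[0.5,-1,1,0,-1],[0.5,-1,1,0,-1],[0.5,-1,1,0,-1],[0.5,-1,1,0,-1],[0.5,-1,1,0,-1]]]' 25
python3 - <<'E'
from h import *
C=np.array([.6346,.0889]);go(*C,.15,-13.5)
E
```

```text
time: 19.45
ee_pos: [0.6434, -0.1267, 0.0565]
eef_rot: [0.95, 0.311, -0.0, 0.0]
ft_force: [0.0, -0.1, 0.2]
width: 0.0256
grip_force: 25.0
shift [ 120.4 -179.1  -93.5] turn 49.8 yaw0 36.25
```

```bash
python3 -m crank '[[[0,0,-45,0,-1],[0,0,-93,8,-1],[120,-179,-93,49.8,-1],[120,-179,-93,49.8,-1],[120,-179,-93,49.8,-1],[120,-179,-93,49.8,-1],[120,-179,-93,49.8,-1],[120,-179,-93,49.8,-1],[120,-179,-93,49.8,-1],[120,-179,-93,49.8,-1],[120,-179,-93,49.8,-1]]]'
python3 - <<'E'
from h import *
go(.6346,.0889,.09,-13.5)
c=r.camera("wrist");I=c["image"];s=r.read_state();h=cv2.cvtColor(I,cv2.COLOR_RGB2HSV)
# held cutter top at TCP z -.012+.021
z=s["ee_pos"][2]+.009
u,v=map(int,proj(c,[*s["ee_pos"][:2],z],True));print(u,v)
g=(h[...,0]<15)&(h[...,1]>128);g[:v-70]=0;g[v+60:]=0;g[:,:u-45]=0;g[:,u+45:]=0
k=max(cv2.findContours(g.astype(np.uint8),0,1)[0],key=cv2.contourArea)[:,0]
p=np.array([onz(c,a,b,z,True) for a,b in k]);M=R.from_quat(s["eef_rot"]).as_matrix();q=(p-s["ee_pos"])@M*1000
print(q.min(0),q.max(0))
E
```

```text
time: 20.55
ee_pos: [0.6346, 0.0866, 0.1494]
eef_rot: [0.993, -0.119, -0.0, 0.0]
ft_force: [0.5, -0.2, -0.2]
width: 0.0255
grip_force: 25.0
shift [-0.6 -2.2 59.4] turn -0.1 yaw0 -13.62
256 238
[ -4.82394801 -11.93845275  -9.00562212] [22.75129115 12.76957123 -8.99367043]
```

```bash
python3 -m crank '[[[-0.5,-1,30,0,-1],[-0.5,-1,50,0,-1],[-0.5,-1,57,0,-1],[-0.5,-1,57,0,-1],[-0.5,-1,57,0,-1]]]'
python3 - <<'E'
from h import *
go(.6346,.0889,.078,-13.5)
E
```

```text
time: 21.1
ee_pos: [0.6347, 0.0895, 0.0936]
eef_rot: [0.993, -0.118, 0.001, -0.0]
ft_force: [0.6, -0.1, -0.5]
width: 0.0254
grip_force: 25.0
shift [-0.   0.7 15.6] turn -0.1 yaw0 -13.57
```

```bash
python3 -m crank '[[[0,0.7,4,0,-1],[0,0.7,8,0,-1],[0,0.7,11,0,-1],[0,0.7,11,0,-1]]]';python3 -m crank '[[[0,0,1.5,0,-1],[0,0,3,0,-1],[0,0,4,0,-1],[0,0,4,0,-1]]]'
```

```text
time: 21.5
ee_pos: [0.6337, 0.0889, 0.0811]
eef_rot: [0.993, -0.118, -0.0, 0.0]
ft_force: [-0.4, -0.4, -0.1]
width: 0.0252
grip_force: 25.0
time: 21.9
ee_pos: [0.6339, 0.089, 0.0774]
eef_rot: [0.993, -0.118, -0.0, 0.0]
ft_force: [-0.7, -0.1, -0.2]
width: 0.0259
grip_force: 25.0
```

```bash
python3 -m crank '[[[0,0,0,0,-0.1],[0,0,0,0,-0.1],[0,0,0,0,-0.1],[0,0,-15,0,-0.1],[0,0,-35,0,-0.1],[0,0,-35,0,-1],[0,0,-35,0,-1],[0,0,-35,0,-1]]]' 20;python3 -m crank '[[[0,0,12,0,-1],[0,0,22,0,-1],[0,0,26,0,-1],[0,0,26,0,-1]]]'
```

```text
time: 22.7
ee_pos: [0.6337, 0.0888, 0.1123]
eef_rot: [0.993, -0.118, -0.0, 0.0]
ft_force: [-0.4, -0.7, -1.0]
width: 0.0226
grip_force: 0.0
time: 23.1
ee_pos: [0.6334, 0.0891, 0.0853]
eef_rot: [0.993, -0.118, -0.001, 0.0]
ft_force: [-0.0, 0.1, 0.3]
width: 0.001
grip_force: 0.0
```

```bash
python3 -m crank '[[[0,0,1.5,0,-1],[0,0,3,0,-1],[0,0,4,0,-1],[0,0,4,0,-1]]]';python3 -m crank '[[[0,0,1.5,0,-1],[0,0,3,0,-1],[0,0,3,0,-1]]]'
```

```text
time: 23.5
ee_pos: [0.6343, 0.0891, 0.0836]
eef_rot: [0.993, -0.118, 0.001, -0.0]
ft_force: [-3.1, -0.8, 8.8]
width: 0.0007
grip_force: 4.0
time: 23.8
ee_pos: [0.6348, 0.089, 0.0808]
eef_rot: [0.993, -0.118, 0.001, -0.0]
ft_force: [-1.2, -0.1, 8.4]
width: -0.0
grip_force: 4.2
```

```bash
python3 -m crank '[[[0,0,1.5,0,-1],[0,0,3,0,-1],[0,0,3,0,-1]]]';python3 -m crank '[[[0,0,1,0,-1],[0,0,2,0,-1],[0,0,2,0,-1]]]';python3 -m crank '[[[0,0,1,0,-1],[0,0,2,0,-1],[0,0,2,0,-1]]]'
```

```text
time: 24.1
ee_pos: [0.6349, 0.0888, 0.0776]
eef_rot: [0.993, -0.118, 0.001, -0.0]
ft_force: [0.6, -0.8, 6.1]
width: 0.0005
grip_force: 3.1
time: 24.4
ee_pos: [0.635, 0.0889, 0.0757]
eef_rot: [0.993, -0.118, 0.001, -0.0]
ft_force: [0.6, -1.0, 6.8]
width: 0.0003
grip_force: 3.2
time: 24.7
ee_pos: [0.6351, 0.0889, 0.0754]
eef_rot: [0.993, -0.118, 0.002, 0.0]
ft_force: [-7.3, -1.8, 21.4]
width: 0.0003
grip_force: 10.5
```

```bash
python3 -m crank '[[[0,0,-15,0,-1],[4,-54,-15,0,-1],[4,-54,-15,0,-1],[4,-54,-10,0,-1],[4,-54,-6,0,-1],[4,-54,-4,0,-1],[4,-54,-4,0,-1]]]';python3 -m crank '[[[0,0,1,0,-1],[0,0,2,0,-1],[0,0,2,0,-1]]]'
```

```text
time: 25.4
ee_pos: [0.6504, 0.1392, 0.0761]
eef_rot: [0.993, -0.119, -0.0, 0.0]
ft_force: [-0.3, 0.1, 1.6]
width: 0.0006
grip_force: 0.0
time: 25.7
ee_pos: [0.6507, 0.1398, 0.0755]
eef_rot: [0.993, -0.118, 0.0, 0.0]
ft_force: [-4.0, -2.2, 8.0]
width: 0.0004
grip_force: 4.0
```

The tail top is at 75.5 mm, which is fully home. I retreat and hand in after a numeric check.

```bash
python3 -m crank '[[[0,0,-40,0,-1],[0,0,-90,0,-1],[0,0,-130,0,-1],[0,0,-130,0,-1],[0,0,-130,0,-1],[0,0,-130,0,-1]]]'
python3 - <<'E'
from h import *
c=r.camera("wrist");I=c["image"];h=cv2.cvtColor(I,cv2.COLOR_RGB2HSV)
g=(h[...,0]<16)&(h[...,1]>125)&(h[...,2]>60)
ux=np.array([.9724,-.2334]);uy=np.array([.2334,.9724])
for n,o in(("opener",[.5365,.168]),("cutter",[.6346,.0889])):
    m=np.zeros(g.shape,np.uint8)
    for v,u in np.argwhere(g):
        q=onz(c,u,v,.075,True)[:2]-o
        if abs(q@uy)<.018 and -.03<q@ux<.145: m[v,u]=1
    p=np.array([onz(c,u,v,.075,True)[:2]-o for v,u in np.argwhere(m)])*1000
    print(n,len(p),np.percentile(p@ux,[1,99]).round(1),np.percentile(p@uy,[1,99]).round(1))
print(r.read_state()["ft_force"],r.read_state()["ee_pos"]); r.close_job()
E
```

```text
time: 26.3
ee_pos: [0.6499, 0.1401, 0.2031]
eef_rot: [0.993, -0.118, -0.001, 0.0]
ft_force: [-0.4, 0.2, -1.0]
width: 0.0005
grip_force: 0.0
opener 1223 [-28.3 134.6] [-11.2  12.6]
cutter 1117 [-19.2  58.2] [-17.2  17. ]
[-0.32726158  0.74888052  0.07920917] [0.64984122 0.14009532 0.20285765]
the job is handed in; nothing more can be done
```

Both tools were pressed down in their cutouts to floor level (tops about 75 mm, as expected when home), opener first with its blade under the plate, and the job was handed in at about 26 s; one press on the opener reached 54 N, and I didn't recheck the bystanders.

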